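Bolt the marking fixture shut

TASK

Gently push the sliding carrier of the marking fixture fully home by its front wall, then slide the barrel bolt across in front of that wall into its far bracket, and turn the bolt's handle down into the notch of the keeper strip until it lies level. The strip is adjustable, so feel for its notch with light pressure; never force the bolt or the carrier, and leave the loose parts around alone.

Things in the scene. Friction and masses are not known exactly. Their poses are not given: they have to be found in the camera images.
- fixture: Marking fixture on a grey base plate, 12 mm thick, fixed to the bench. Origin: on the bench under the middle of the carrier's front wall when home. x: the way the carrier goes home (to the robot's right); y: the way the bolt is shot (away from it); z up. Plate: x -45 to 75, y -175 to 65 mm. Bolt: 12 mm steel rod along y, axis at x -9, z 40 mm, in dark brackets 51 mm high at y -154 and -34.
- strip_mid (a point): Point fixed to the fixture, at (-33, -62, 52) mm in its frame: top of the keeper strip, an upright steel strip along y, 8 mm thick, 52 mm high, in front of the rod. One notch, open at the top, 11 mm wide, floor 33 mm above the bench. The strip is clamped at an adjustable place, so its notch lies up to 8 mm either way along y from here, to be found by feel or seen.
- far_bracket (a point): Middle of the far bracket's bore, on the bolt's axis, at (-9, 32, 40) mm in the fixture's frame; the bracket is 16 mm long along y and 51 mm high. The shot bolt's end stands in it.
- shuttle (a joint): How far the carrier stands out of its home, m: 0 home against its stop, grows to 0.05 as it comes out along the fixture's -x. It stays where it is left; some 3 N of sliding friction.
- gate_face (a point): Middle of the upper part of the carrier's front wall, on its front face (fixture -x side), 66 mm above the bench. The wall is a plain aluminium plate 40 mm wide (y), 8 mm thick, from 14 to 80 mm above the bench; it moves with the carrier, which bears a steel bushing.
- bolt (a joint): Travel of the bolt along the fixture's y, m: 0 withdrawn (handle at y -136 mm in the fixture's frame), at most 0.088. The notch lies somewhere from 0.066 to 0.082. The rod's end meets the carrier's side unless the carrier is home. Some 3 N of friction; it stays where left.
- handle (a joint): Turn of the handle about the bolt's axis, rad: 0 upright, 1.57 level towards the fixture's -x (robot's left), the end of its swing, reached only in the notch; -0.3 is the other end. Elsewhere the strip stops it at about 0.9. Lowered on the strip and pressed lightly, it gives way only where it is over the notch. Stays where left (0.04 N m of friction).
- handle_grip (a point): Middle of the round grip of the bolt's handle, 51 mm from the bolt's axis. The grip is steel, 14 mm thick, from 37 to 65 mm out along the handle; below it the bar is 8 mm thick. It can be pinched across the fixture's y from above and turns between the fingers.
- loupe: Black eye loupe standing loose, 37 mm wide, 32 mm high, origin at its underside: a bystander.
- blank_2: Loose turned steel part with flange, 42 mm wide, 30 mm high, origin at its underside: a bystander.
- v_block: Loose steel V block 60 x 50 x 42 mm, origin at its underside: a bystander.

How it is judged:
By the outcome, as a careful person would: the job done as asked, in the order asked, and still so for the second after the job is handed in, with the robot touching nothing.
It also fails if it takes over 67 s, if anything falls off the work surface, if the arm or the gripper's body presses on something with over 40 N, if the wrist force passes 120 N, or if a joint passes its speed limit or range.

ROBOT

A 6-joint arm with a two-finger parallel gripper is mounted at the origin on the work surface; the furniture and walls round the work are solid. World frame = base frame: x ahead of the robot, y to its left, z up, the work surface at z = 0. Lengths are in m, angles in rad, forces in N, time in s.
With the tool pointing down it reaches from about 0.35 to 0.975 m from the base axis. Payload 7.1 kg.
Tool frame: the origin (TCP) lies midway between the tips of the shut fingers; the grasp point (between the pads) lies 19 mm behind it (r.hold_point_z is the z of the grasp point in the tool frame, in m); z points along the fingers, y is the line along which they close (so a half turn about z gives the same grasp; the last joint's range is limited). The gripper opens to 88 mm and grips with 3 to 60 N. Pads are 20 mm wide; open, the fingers measure 115 mm over their backs; the gripper's body (75 mm by 178 mm) begins 61 mm behind the grasp point.
Start: joints at [1.195, 0.423, 1.63, -0, 1.089, -0.019], TCP at [0.218, 0.586, 0.223] pointing down, gripper open.
Joint ranges: [-3, 3], [-0.9, 2.11], [0.09, 2.58], [-1.31, 4.45], [0.11, 2.69], [-2.54, 2.54]. Speed limits (rad/s): [2.39, 2.39, 3.01, 3.14, 3.14, 3.14].

INTERFACE

Orientations are given as a 3x3 rotation matrix whose columns are the frame's x, y, z axes.
In Python, from bench import r gives the robot as it stands. The module is installed in compiled form; this text tells all that it offers.
- The arm moves only by the shell command python3 -m pendant 'ROWS' [FORCE]. ROWS is JSON, a list of rows, each a list of 3 entries, a list of its own where there are three numbers: the turn, a rotation vector about the tool's x, y, z in rad, then the shift along the tool's x, y, z in mm, then the closure, from -1 (fully open) to 1 (shut), so that 0 is half open. A call has 1 to 12 rows; each row shifts and turns the commanded pose from where the row before left it, along the tool's axes as they then stand; what a row does not reach is not made up. A row lasts 1/12 s, in which the tool goes at most 41.7 mm and 7.16 degrees, less where a joint would pass 70% of its speed; a pose out of reach is approached as far as the arm can. A call with a gripper value outside its range is refused whole. The fingers move at their own pace and stop on an object; FORCE is the grip in N (left out, the last holds). Time passes only in rows, so rows that do not move let the fingers close. It gives the time, the measured TCP pose, the force, the opening and the grip force at its end, in the units of the state.
- r.sense(): the state, without advancing time (a new reading comes with each control period).
- r.get_image(name): name is "scene" or "top" or "wrist"; returns the picture (400x640x3 uint8, blue, green, red); there is no depth.
- r.camera_info(name): a dict with "mtx" (3x3 intrinsics, pixels), "distortion" ([k1, k2, p1, p2, k3] as OpenCV has them; the pictures are not rectified), "rvec" (rotation vector, rad) and "tvec" (3), from world to camera coordinates, as OpenCV has them; the wrist camera has in their place "hand_eye" (4x4, takes a point from camera to tool coordinates, whose origin is the TCP and whose axes are the flange's). Camera axes: x right, y down, z forward; pixel columns grow to the right and rows downward; lengths in m; the calibration is good to about 2 mm. A picture is of the moment at which its call begins: read the wrist's pose just before it. camera_info takes no time and is no camera call.
- r.close_job(): hands the job in; it is judged then, once.
The state is a dict: "time_s": time; "joint_positions": joint angles; "qvel": joint speeds; "joint_efforts": joint torques, N m; "tool_pos": TCP position; "tcp_rot": TCP orientation; "force": force on the tool from outside, world axes, zero at the start; "ft_torque": the same for the moment, N m; "opening": opening from 0.0 (shut) to 1.0 (fully open); "grasp_force": force on a finger pad.
Only numpy, scipy, OpenCV 4.12 (cv2) and the standard library are available. Lean on these libraries where they do the work, as an engineer would, in place of code of your own. Each camera call takes 0.05 s, during which the arm holds its last target. There are 200 camera calls.

## Working session

There is one attempt and no reset: what is moved stays moved. The work goes in short steps, Python scripts to look and compute and a shell command to move; the robot and the scene stay as the last step left them, time stands still between calls to the robot, and variables do not carry over. Pictures are saved under pics/ and viewed, at most 10 in all, crops included, and the job is handed in when it is done.

```bash
mkdir -p pics; python3 - <<'E'
from bench import r
import cv2
s=r.sense(); print(s)
for n in ("scene","top","wrist"):
    cv2.imwrite(f"pics/{n}0.png",r.get_image(n))
    i=r.camera_info(n); print(n,{k:(v.tolist() if hasattr(v,'tolist') else v) for k,v in i.items()})
print(r.hold_point_z)
E
```

```text
{'time_s': 0.0, 'joint_positions': array([ 1.19499438e+00,  4.23812285e-01,  1.63065609e+00, -3.68771510e-05,
        1.08862987e+00, -1.89904483e-02]), 'qvel': array([ 0.00086668, -0.00034856,  0.00025926,  0.00057409, -0.00052765,
       -0.00034503]), 'joint_efforts': array([ 1.26178202e-03, -5.44618142e+01, -2.73672473e+01,  6.43549114e-02,
        2.29077239e-02, -1.63411792e-04]), 'tool_pos': array([0.21808458, 0.58513411, 0.22193286]), 'tcp_rot': array([[-9.37021272e-01,  3.49271903e-01, -5.22184970e-04],
       [ 3.49272293e-01,  9.37020208e-01, -1.41250712e-03],
       [-4.05118193e-06, -1.50593396e-03, -9.99998866e-01]]), 'force': array([-0.51747031, -0.08531145, -1.01838801]), 'ft_torque': array([ 0.04740123,  0.03731056, -0.01878461]), 'grasp_force': 0.0, 'opening': 1.0022669349081728}
scene {'mtx': [[394.0734958921554, 0.0, 314.78266616893353], [0.0, 394.0734958921554, 200.05621060146171], [0.0, 0.0, 1.0]], 'distortion': [-0.0797290307280278, 0.0, 0.0, 0.0, 0.0], 'rvec': [2.440551145099615, -0.45182547699997405, 0.15113215390847717], 'tvec': [-0.5838378774156168, 0.06326
[... 154 characters left out ...]
], 'distortion': [0.012882552663527653, 0.0, 0.0, 0.0, 0.0], 'rvec': [2.1734811445054545, -2.1950180677358686, 0.1378548908891557], 'tvec': [-0.20926300785001664, 0.5400811612472094, 0.9261978954636191]}
wrist {'mtx': [[335.9011233625172, 0.0, 320.8792251234578], [0.0, 335.9011233625172, 205.3545214113931], [0.0, 0.0, 1.0]], 'distortion': [-0.03770060936604676, 0.0, 0.0, 0.0, 0.0], 'hand_eye': [[0.00034914087278699356, -0.9562365377324067, -0.292594535161182, 0.08062614876600857], [0.9999999301254634, 0.00029476981298098587, 0.00022991264331323821, 0.0011393378400663678], [-0.00013360283361415996, -0.29259459498817586, 0.9562365738320127, -0.16253971817204807], [0.0, 0.0, 0.0, 1.0]]}
-0.0187
```

View pics/scene0.png

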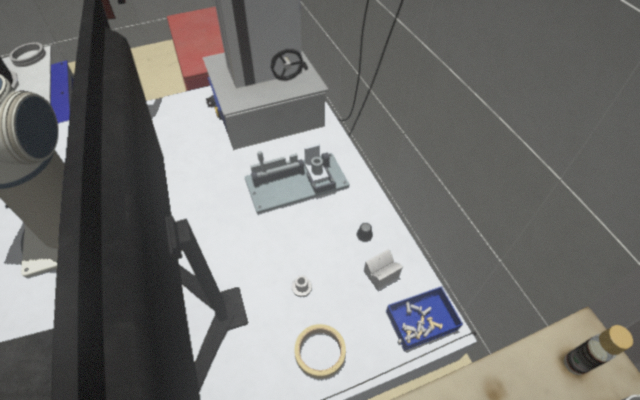

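View pics/top0.png

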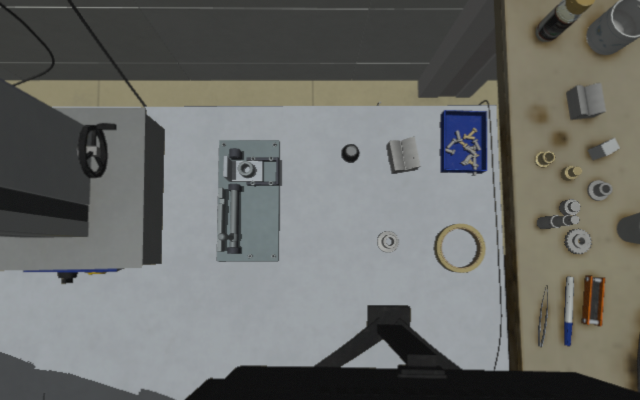

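The scene view shows the fixture plate at about (297,182). In the top view its corners lie near (218,141), (281,140), (280,262) and (217,262). The carrier is at (247,170), the bolt at (233,220), and the press stands to the left, ending near column 163. The loose parts are to the right of the fixture.

```bash
cat > h.py <<'E'
import numpy as np, cv2
from bench import r
def cam(n,s=None):
    i=r.camera_info(n); K=np.array(i["mtx"]); d=np.array(i["distortion"])
    if n=="wrist":
        H=np.array(i["hand_eye"]); T=np.eye(4); T[:3,:3]=s["tcp_rot"]; T[:3,3]=s["tool_pos"]
        W=T@H; return K,d,W[:3,:3],W[:3,3]
    R=cv2.Rodrigues(np.array(i["rvec"]))[0]; return K,d,R.T,-R.T@np.array(i["tvec"])
def ray(c,p):
    K,d,R,o=c; u=cv2.undistortPoints(np.array(p,float).reshape(-1,1,2),K,d)[:,0]
    v=np.c_[u,np.ones(len(u))]@R.T; return o,v/np.linalg.norm(v,axis=1)[:,None]
def onplane(c,p,z):
    o,v=ray(c,p); return o+v*((z-o[2])/v[:,2])[:,None]
def proj(c,P):
    K,d,R,o=c; return cv2.projectPoints(np.array(P,float).reshape(-1,3),cv2.Rodrigues(R.T)[0],-R.T@o,K,d)[0][:,0]
def tri(rays):
    A=np.zeros((3,3));b=np.zeros(3)
    for o,v in rays:
        M=np.eye(3)-np.outer(v,v);A+=M;b+=M@o
    x=np.linalg.solve(A,b); return x,[float(np.linalg.norm((np.eye(3)-np.outer(v,v))@(x-o))) for o,v in rays]
E
python3 - <<'E'
from h import *
im=cv2.imread("pics/top0.png"); print(im[240,262],im[200,262],im[250,300])
ref=im[200,262].astype(int)
m=(np.abs(im.astype(int)-ref).max(2)<18).astype(np.uint8)
m[:, :190]=0; m[:,300:]=0
n,l,st,_=cv2.connectedComponentsWithStats(m); k=l[200,262]; print(st[k])
pts=np.argwhere(l==k)[:,::-1].astype(np.float32)
rc=cv2.minAreaRect(pts); b=cv2.boxPoints(rc); c=cam("top"); P=onplane(c,b,.012)
print(b,P.round(4),c[3]); print([np.linalg.norm(P[i]-P[i-1]).round(4) for i in range(4)])
# columns/rough others
print(onplane(c,[[163,107],[160,265],[350,152],[388,241],[404,155]],.03).round(3))
big=cv2.resize(im[120:280,190:310],None,fx=5,fy=5,interpolation=cv2.INTER_CUBIC)[:,:600]
sc=cv2.imread("pics/scene0.png"); sc=cv2.resize(sc[130:230,225:365],None,fx=5,fy=5,interpolation=cv2.INTER_CUBIC)
cv2.imwrite("pics/scene_c.png",sc)
E
```

```text
[124 122 110] [125 123 111] [160 156 152]
[ 216  140   64  122 4425]
[[215.78398 260.96307]
 [217.81676 138.99696]
 [279.01642 140.01697]
 [276.98364 261.9831 ]] [[ 0.4298 -0.005   0.012 ]
 [ 0.6699 -0.0066  0.012 ]
 [ 0.6673 -0.1276  0.012 ]
 [ 0.4264 -0.1231  0.012 ]] [ 0.44457788 -0.18735372  0.98008689]
[np.float64(0.1181), np.float64(0.2401), np.float64(0.121), np.float64(0.2409)]
[[ 0.73   0.097  0.03 ]
 [ 0.424  0.096  0.03 ]
 [ 0.639 -0.267  0.03 ]
 [ 0.464 -0.338  0.03 ]
 [ 0.632 -0.373  0.03 ]]
```

View pics/wrist0.png

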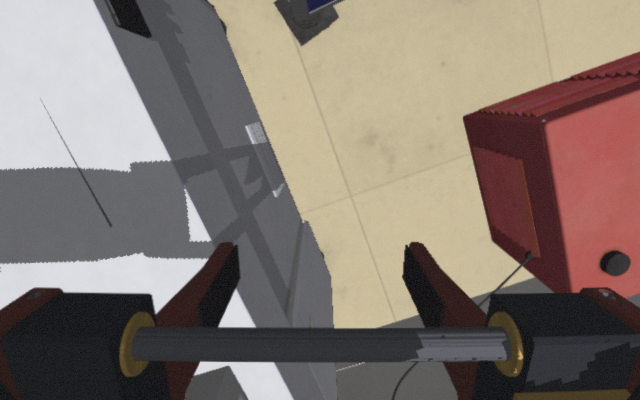

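```bash
python3 - <<'E'
from h import *
T=cam("top");S=cam("scene");print(S[3])
for n,a,b in [("bracket",(388,316),(232,308)),("beam br end",(512,372),(190,400)),("wheel",(93,150),(288,65)),("base topBack",(145,107),(327,92)),("base top near",(142,266),(222,113)),("grip?",(233,187),(262,156))]:
    ra=ray(T,[a]);rb=ray(S,[b]); print(n,*tri([(ra[0],ra[1][0]),(rb[0],rb[1][0])]))
# predicted fixture frame
c=cam("top")
E
```

```text
[ 0.36443999 -0.69003502  0.75546198]
bracket [ 0.31910724 -0.33751737  0.00721334] [0.000610759418569643, 0.0006107594185695588]
beam br end [ 0.23948704 -0.51969326  0.14592797] [0.004382915373548487, 0.004382915373548457]
wheel [0.61254049 0.15859897 0.18841124] [0.0009283936491092654, 0.0009283936491090947]
base topBack [0.70008651 0.10061232 0.12232454] [0.0017931880144266348, 0.0017931880144266593]
base top near [0.4225793  0.09289801 0.14112429] [0.0024113670638719305, 0.002411367063871812]
grip? [ 0.51806127 -0.05161137  0.11261148] [0.04196112492678347, 0.04196112492678358]
```

View pics/scene_c.png

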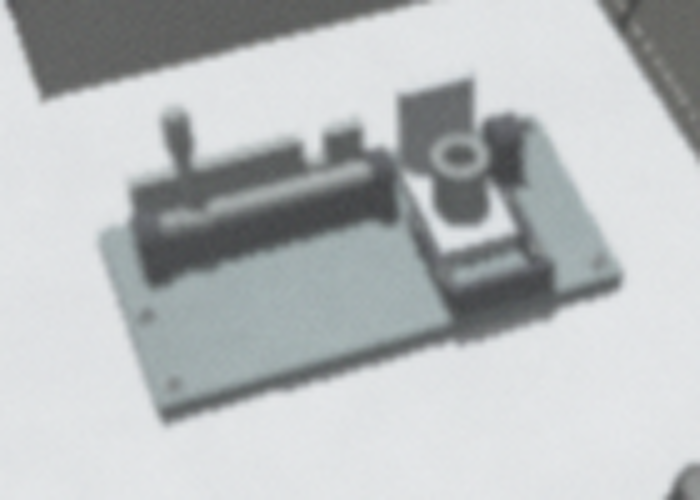

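The crop shows the bolt grip at about (175,125) and the handle upright, with the notch visible in the strip near (315,160). The wall stands out at (437,120).

```bash
python3 - <<'E'
from h import *
T=cam("top");S=cam("scene")
P=[[0,0,0],[0,0,.2],[0,0,.4],[.218,.586,.223],[.24,0,.0],[.24,0,.15],[.24,0,.3],[.24,-.3,.15],[.24,-.3,.3],[.15,-.3,.4],[.3,.3,.1]]
for p,a,b in zip(P,proj(T,P),proj(S,P)): print(p,a.round(),b.round())
E
```

```text
[0, 0, 0] [211. 493.] [ 71. 226.]
[0, 0, 0.2] [184. 560.] [ 25. 170.]
[0, 0, 0.4] [136. 678.] [-38.  89.]
[0.218, 0.586, 0.223] [-238.  421.] [117.  10.]
[0.24, 0, 0.0] [213. 361.] [170. 198.]
[0.24, 0, 0.15] [195. 381.] [150. 156.]
[0.24, 0, 0.3] [169. 410.] [125. 100.]
[0.24, -0.3, 0.15] [380. 377.] [169. 271.]
[0.24, -0.3, 0.3] [396. 406.] [138. 221.]
[0.15, -0.3, 0.4] [414. 518.] [ 37. 195.]
[0.3, 0.3, 0.1] [ 25. 341.] [167.  91.]
```

```bash
python3 - <<'E'
import cv2
a=cv2.imread("pics/scene0.png");b=cv2.imread("pics/top0.png")
a=cv2.convertScaleAbs(a,alpha=3,beta=20)[:,:330];b=cv2.convertScaleAbs(b,alpha=3,beta=20)[250:,150:550]
cv2.imwrite("pics/beam.png",cv2.hconcat([cv2.resize(a,(400,485)),cv2.copyMakeBorder(b,0,335,0,0,0)]))
E
```

```text
(no output)
```

View pics/beam.png

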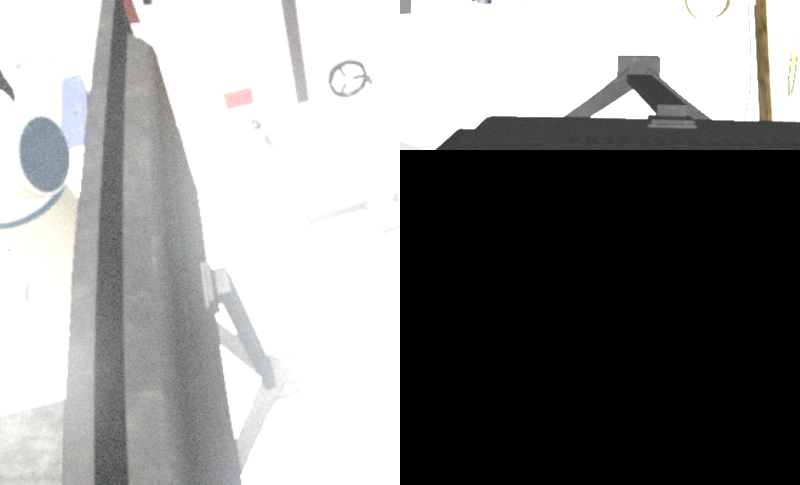

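The view shows a monitor-like slab standing between the robot and the bench, with its left end near scene (125,30) and top (240,368), and its foot near (232,308).

```bash
python3 - <<'E'
from h import *
T=cam("top");S=cam("scene")
for a in [(240,368),(215,378),(190,398)]:
  for b in [(122,32),(130,38),(105,10),(100,0)]:
    ra=ray(T,[a]);rb=ray(S,[b]); x,e=tri([(ra[0],ra[1][0]),(rb[0],rb[1][0])]);print(a,b,x.round(3),round(e[0],4))
for a,b in [((388+32,368-2),(177,232)),((388,255+66),(223,300))]:
    ra=ray(T,[a]);rb=ray(S,[b]); x,e=tri([(ra[0],ra[1][0]),(rb[0],rb[1][0])]);print(a,b,x.round(3),round(e[0],4))
# Slab top edge at candidates: for each z, the world pts of top pix and scene silhouettes
for z in (.1,.2,.3,.4,.5,.6): print(z,onplane(T,[(240,368),(190,398),(510,366)],z).round(3)[:,:2].tolist(),onplane(S,[(125,32),(88,20),(200,399),(165,180),(60,399)],z).round(3)[:,:2].tolist())
E
```

```text
(240, 368) (122, 32) [ 0.314 -0.118  0.482] 0.0189
(240, 368) (130, 38) [ 0.316 -0.116  0.471] 0.0141
(240, 368) (105, 10) [ 0.313 -0.124  0.517] 0.0277
(240, 368) (100, 0) [ 0.314 -0.126  0.531] 0.0298
(215, 378) (122, 32) [ 0.306 -0.091  0.47 ] 0.0146
(215, 378) (130, 38) [ 0.309 -0.089  0.458] 0.0095
(215, 378) (105, 10) [ 0.305 -0.099  0.507] 0.0241
(215, 378) (100, 0) [ 0.307 -0.102  0.522] 0.0264
(190, 398) (122, 32) [ 0.294 -0.065  0.459] 0.0054
(190, 398) (130, 38) [ 0.296 -0.062  0.447] 0.0001
(190, 398) (105, 10) [ 0.294 -0.073  0.498] 0.0159
(190, 398) (100, 0) [ 0.295 -0.077  0.514] 0.0186
(420, 366) (177, 232) [ 0.29  -0.335  0.295] 0.0001
(388, 321) (223, 300) [ 0.311 -0.332  0.041] 0.0034
0.1 [[0.248, -0.065], [0.2, 0.019], [0.243, -0.535]] [[0.206, 0.695], [0.081, 0.849], [0.24, -0.51], [0.254, -0.035], [0.025, -0.438]]
0.2 [[0.27, -0.079], [0.227, -0.004], [0.266, -0.495]] [[0.23, 0.484], [0.124, 0.614], [0.259, -0.538], [0.271, -0.135], [0.077, -0.476]]
0.3 [[0.292, -0.093], [0.255, -0.028], [0.289, -0.456]] [[0.254, 0.272], [0.167, 0.379], [0.278, -0.565], [0.288, -0.235], [0.129, -0.515]]
0.4 [[0.315, -0.107], [0.283, -0.051], [0.312, -0.416]] [[0.278, 0.061], [0.211, 0.145], [0.297, -0.592], [0.304, -0.335], [0.181, -0.553]]
0.5 [[0.337, -0.121], [0.311, -0.075], [0.335, -0.377]] [[0.303, -0.15], [0.254, -0.09], [0.316, -0.62], [0.321, -0.435], [0.232, -0.592]]
0.6 [[0.359, -0.135], [0.339, -0.098], [0.358, -0.337]] [[0.327, -0.362], [0.297, -0.325], [0.335, -0.647], [0.338, -0.535], [0.284, -0.63]]
```

A monitor stands at about x 0.29, y<-0.06, up to z 0.46. The press base is at y>0.095 and z<0.14. I'll go between them, staying high.

```bash
python3 -m pendant '[[[0,0,0],[-22,-27.5,0],-1],[[0,0,0],[-22,-27.5,0],-1],[[0,0,0],[-22,-27.5,0],-1],[[0,0,0],[-22,-27.5,0],-1],[[0,0,0],[-22,-27.5,0],-1],[[0,0,0],[-22,-27.5,0],-1],[[0,0,0],[-22,-27.5,0],-1],[[0,0,0],[-22,-27.5,0],-1],[[0,0,0],[-22,-27.5,0],-1],[[0,0,0],[-22,-27.5,0],-1],[[0,0,0],[0,0,0],-1]]'
python3 -m pendant '[[[0,0,0],[-23,-22,0],-1],[[0,0,0],[-23,-22,0],-1],[[0,0,0],[-23,-22,0],-1],[[0,0,0],[-23,-22,0],-1],[[0,0,0],[-23,-22,0],-1],[[0,0,0],[-23,-22,0],-1],[[0,0,0],[-23,-22,0],-1],[[0,0,0],[-23,-22,0],-1],[[0,0,0],[-23,-22,0],-1],[[0,0,0],[-23,-22,0],-1],[[0,0,0],[0,0,0],-1]]'
python3 -m pendant '[[[0,0,0.1215],[0,0,0],-1],[[0,0,0.1215],[0,0,0],-1],[[0,0,0.1215],[0,0,0],-1],[[0,0,0.1215],[0,0,0],-1],[[0,0,0.1215],[0,0,0],-1],[[0,0,0.1215],[0,0,0],-1],[[0,0,0.1215],[0,0,0],-1],[[0,0,0.1215],[0,0,0],-1],[[0,0,0.1215],[0,0,0],1],[[0,0,0.1215],[0,0,0],1],[[0,0,0],[0,0,0],1],[[0,0,0],[0,0,0],1]]'
python3 - <<'E'
from h import *
s=r.sense(); np.save("w1.npy",np.c_[s["tcp_rot"],s["tool_pos"]]); print(s["joint_positions"].round(3),s["tcp_rot"].round(3),s["force"])
im=r.get_image("wrist"); cv2.imwrite("pics/w1.png",im)
c=cam("wrist",s); F=lambda x,y,z:[.603+y,-.051-x,z]
print(proj(c,[F(-.009,-.136,.091),F(-.033,-.062,.052),F(-.045,-.175,.012),F(-.045,.065,.012),F(.075,.065,.012),F(-.05,0,.066)]).round())
E
```

```text
time_s: 1.07
tool_pos: [0.3287, 0.2466, 0.2224]
tcp_rot: [[-0.936, 0.353, -0.001], [0.353, 0.936, -0.002], [-0.0, -0.002, -1.0]]
force: [-0.7, 0.4, -0.1]
opening: 0.998
grasp_force: 0.0
time_s: 1.98
tool_pos: [0.4697, -0.0388, 0.2229]
tcp_rot: [[-0.936, 0.352, 0.002], [0.352, 0.936, -0.001], [-0.003, -0.0, -1.0]]
force: [-0.1, 0.0, 0.9]
opening: 1.003
grasp_force: 0.0
time_s: 2.98
tool_pos: [0.4668, -0.0348, 0.2225]
tcp_rot: [[-0.003, 1.0, -0.0], [1.0, 0.003, 0.0], [0.0, -0.0, -1.0]]
force: [-0.1, 0.2, 0.9]
opening: 0.731
grasp_force: 0.0
[-0.1    0.192  1.966  0.     0.984 -0.103] [[-0.003  1.    -0.   ]
 [ 1.     0.003  0.   ]
 [ 0.    -0.    -1.   ]] [-0.13557905  0.15748082  0.87846221]
[[321. 204.]
 [394. 170.]
 [286. 152.]
 [500. 154.]
 [485. 252.]
 [463. 156.]]
```

View pics/w1.png

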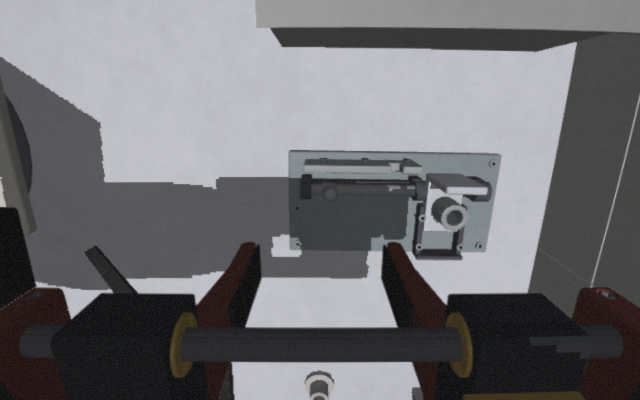

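The wrist view shows the plate at (289..500, 151..252), the grip's top near (330,192), the strip's light edge near row 162 with a dark gap near (390,167), and the wall's top near (465,188). I'll take a closer crop.

```bash
python3 - <<'E'
import cv2
a=cv2.imread("pics/w1.png")[140:265,280:512]
a=cv2.convertScaleAbs(a,alpha=1.6,beta=10)
a=cv2.resize(a,None,fx=3.4,fy=3.4,interpolation=cv2.INTER_CUBIC)
for k in range(280,512,20): cv2.putText(a,str(k),(int((k-280)*3.4),10),0,.35,(0,0,255)); cv2.line(a,(int((k-280)*3.4),12),(int((k-280)*3.4),18),(0,0,255))
for k in range(140,265,20): cv2.putText(a,str(k),(0,int((k-140)*3.4)+4),0,.35,(0,0,255))
cv2.imwrite("pics/w1c.png",a)
E
```

```text
(no output)
```

View pics/w1c.png

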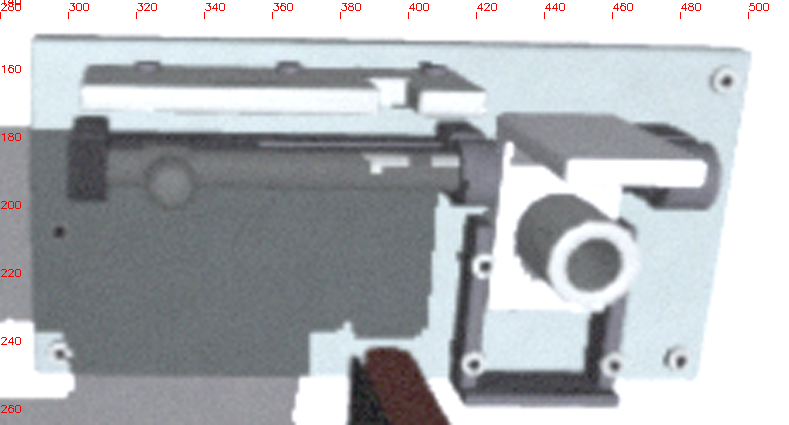

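The crop gives: the strip's top at row ~169 with notch edges at cols ~391.5 and 402.5, the grip's top centre at (330,194), and the wall's top front edge at (447..487.6, 186.5).

```bash
cat >> h.py <<'E'
class FX: pass
def frame(P):  # P: plate corners world, order TL,TR,BR,BL = fixture (-45,-175),(-45,65),(75,65),(75,-175)
    Q=np.array([[-45,-175],[-45,65],[75,65],[75,-175]])/1000.; q=Q-Q.mean(0); p=P[:,:2]-P[:,:2].mean(0)
    U,_,V=np.linalg.svd(q.T@p); R=(U@V).T; t=P[:,:2].mean(0)-R@Q.mean(0); return R,t
E
python3 - <<'E'
from h import *
w=np.load("w1.npy"); s={"tcp_rot":w[:,:3],"tool_pos":w[:,3]}; c=cam("wrist",s); T=cam("top");S=cam("scene")
px=lambda L:[(280+a/3.4,140+b/3.4) for a,b in L]
P=onplane(c,px([(33,36),(750,48),(693,378),(35,372)]),.012); print(P.round(4)); R,t=frame(P); print("R",R.round(4),t.round(4), "resid", (P[:,:2]-(np.array([[-45,-175],[-45,65],[75,65],[75,-175]])/1000@R.T+t)).round(4).tolist())
Pt=onplane(T,[[217.3,140.5],[280.5,140.5],[279.5,262],[216.5,262]],.012)[[3,0,1,2]]; R2,t2=frame(Pt); print("top",R2.round(4),t2.round(4))
def fx(p,z): q=onplane(c,px(p),z); return np.c_[(q[:,:2]-t)@R*1000,q[:,2]*1000].round(1).tolist()
print("strip notch",fx([(379,95),(417,95),(398,88),(82,98),(486,98)],.052))
print("grip top",fx([(170,183)],.105)); print("wall",fx([(568,158),(706,158)],.080)); print("bolt rod sides",fx([(250,180)],.046), "far br",fx([(690,140),(690,208)],.051))
# heights from two views: grip top top/scene
g=ray(c,px([(170,183)])); g2=ray(S,[(225+175/5,130+108/5)])
print("grip tri",tri([(g[0],g[1][0]),(g2[0],g2[1][0])]))
g=ray(c,px([(568,158)])); g2=ray(S,[(225+398/5,130+94/5)]); h=ray(c,px([(706,158)])); h2=ray(S,[(225+473/5,130+78/5)])
print("wall corners",tri([(g[0],g[1][0]),(g2[0],g2[1][0])]),tri([(h[0],h[1][0]),(h2[0],h2[1][0])]))
E
```

```text
[[ 0.4324 -0.004   0.012 ]
 [ 0.6685 -0.0064  0.012 ]
 [ 0.6667 -0.1252  0.012 ]
 [ 0.4302 -0.1233  0.012 ]]
R [[-0.0105  0.9999]
 [-0.9999 -0.0105]] [ 0.6046 -0.0503] resid [[0.0023, -0.0005], [-0.0016, -0.0004], [-0.0021, 0.0008], [0.0014, 0.0001]]
top [[-0.0047  1.    ]
 [-1.     -0.0047]] [ 0.6019 -0.0529]
strip notch [[-34.2, -67.0, 52.0], [-34.3, -55.8, 52.0], [-36.3, -61.6, 52.0], [-31.9, -154.8, 52.0], [-33.8, -35.2, 52.0]]
grip top [[-20.6, -129.8, 105.0]]
wall [[-22.6, -19.3, 80.0], [-23.3, 19.3, 80.0]]
bolt rod sides [[-6.0, -103.5, 46.0]] far br [[-21.9, 28.5, 51.0], [-0.5, 31.8, 51.0]]
grip tri (array([ 0.47601552, -0.02914243,  0.10245126]), [0.0009252736689704182, 0.0009252736689703465])
wall corners (array([ 0.58779678, -0.02922802,  0.07259099]), [0.0005437627684741071, 0.0005437627684737477]) (array([ 0.62780364, -0.02953793,  0.07041007]), [0.0011819221925212042, 0.001181922192521189])
```

The frame agrees within about 2 mm between views: origin near (0.603, -0.0515), yaw about -0.5°. The carrier stands about 19 mm out, the handle is tilted about 0.2 rad with the bolt about 6 mm along, and the notch is near fixture y -61 (bolt travel about 0.0745). First, push the carrier with closed fingers.

```bash
python3 -m pendant '[[[0,0,0],[10,34,0],1],[[0,0,0],[10,34,0],1],[[0,0,0],[10,34,0],1],[[0,0,0],[10,34,0],1],[[0,0,0],[0,0,30],1],[[0,0,0],[0,0,30],1],[[0,0,0],[0,0,30],1],[[0,0,0],[0,0,30],1],[[0,0,0],[0,0,25],1],[[0,0,0],[0,0,15],1],[[0,0,0],[0,0,0],1],[[0,0,0],[0,0,0],1]]' 10
python3 -m pendant '[[[0,0,0],[-5,0,0],1],[[0,0,0],[-5,0,0],1],[[0,0,0],[-3,0,0],1],[[0,0,0],[-2,0,0],1],[[0,0,0],[-2,0,0],1],[[0,0,0],[-2,0,0],1],[[0,0,0],[-2,0,0],1],[[0,0,0],[-2,0,0],1],[[0,0,0],[-2,0,0],1],[[0,0,0],[0,0,0],1]]'
```

```text
time_s: 4.03
tool_pos: [0.6025, 0.0047, 0.062]
tcp_rot: [[-0.001, 1.0, -0.002], [1.0, 0.001, 0.0], [0.0, -0.002, -1.0]]
force: [0.1, -0.3, 0.6]
opening: 0.005
grasp_force: 0.0
time_s: 4.87
tool_pos: [0.6031, -0.0205, 0.0628]
tcp_rot: [[0.001, 1.0, 0.0], [1.0, -0.001, 0.0], [0.0, 0.0, -1.0]]
force: [0.1, 1.0, 1.8]
opening: 0.004
grasp_force: 0.8
```

```bash
python3 -m pendant '[[[0,0,0],[-2,0,0],1],[[0,0,0],[-2,0,0],1],[[0,0,0],[-2,0,0],1],[[0,0,0],[-2,0,0],1],[[0,0,0],[0,0,0],1]]'
python3 -m pendant '[[[0,0,0],[-2,0,0],1],[[0,0,0],[-2,0,0],1],[[0,0,0],[-1,0,0],1],[[0,0,0],[0,0,0],1]]'
```

```text
time_s: 5.28
tool_pos: [0.6031, -0.0289, 0.0627]
tcp_rot: [[0.001, 1.0, 0.0], [1.0, -0.001, -0.0], [-0.0, 0.0, -1.0]]
force: [0.1, 1.2, 1.2]
opening: 0.006
grasp_force: 0.8
time_s: 5.62
tool_pos: [0.603, -0.0339, 0.0626]
tcp_rot: [[0.001, 1.0, -0.0], [1.0, -0.001, -0.0], [-0.0, -0.0, -1.0]]
force: [0.4, 1.2, 0.8]
opening: 0.009
grasp_force: 0.8
```

```bash
for i in 1 2 3 ; do python3 -m pendant '[[[0,0,0],[-1,0,0],1],[[0,0,0],[-1,0,0],1]]' | grep -E "tool_pos|force"; done
```

```text
tool_pos: [0.603, -0.0355, 0.0626]
force: [-0.2, 3.1, 1.7]
grasp_force: 1.6
tool_pos: [0.603, -0.0375, 0.0626]
force: [-0.4, 3.1, 1.7]
grasp_force: 1.6
tool_pos: [0.603, -0.0396, 0.0627]
force: [-0.7, 3.4, 1.1]
grasp_force: 1.6
```

```bash
for i in 1 2 3; do python3 -m pendant '[[[0,0,0],[-0.7,0,0],1],[[0,0,0],[-0.5,0,0],1]]' | grep -E "tool_pos|force"; done
```

```text
tool_pos: [0.6029, -0.0408, 0.0626]
force: [-0.5, 4.9, 2.4]
grasp_force: 2.3
tool_pos: [0.603, -0.041, 0.0627]
force: [0.4, 11.4, 1.2]
grasp_force: 5.5
tool_pos: [0.6029, -0.041, 0.0627]
force: [0.6, 16.3, 2.0]
grasp_force: 8.3
```

The carrier is home: the wall stopped hard at TCP y -0.041. I'll back off, rise, and go to the handle grip.

```bash
python3 -m pendant '[[[0,0,0],[10,0,0],1],[[0,0,0],[10,0,0],1],[[0,0,0],[10,0,0],1],[[0,0,0],[0,0,-35],0],[[0,0,0],[0,0,-35],0],[[0,0,0],[-5,-32,0],0],[[0,0,0],[-5,-32,0],0],[[0,0,0],[-5,-32,0],0],[[0,0,0],[-7,-32,0],0],[[0,0,0],[0,0,0],0]]' 6
python3 - <<'E'
from h import *
s=r.sense(); print(s["tool_pos"],s["opening"]); np.save("w2.npy",np.c_[s["tcp_rot"],s["tool_pos"]])
im=r.get_image("wrist"); cv2.imwrite("pics/w2.png",im); c=cam("wrist",s)
print(proj(c,[[.476,-.030,.104],[.603,-.051,.08]]).round())
E
```

```text
time_s: 7.45
tool_pos: [0.4681, -0.035, 0.1318]
tcp_rot: [[0.001, 1.0, -0.007], [1.0, -0.001, -0.0], [-0.0, -0.007, -1.0]]
force: [-0.5, -0.6, -0.5]
opening: 0.479
grasp_force: 0.0
[ 0.46806112 -0.03495053  0.13178942] 0.47947514319302914
[[333. 235.]
 [513. 250.]]
```

View pics/w2.png

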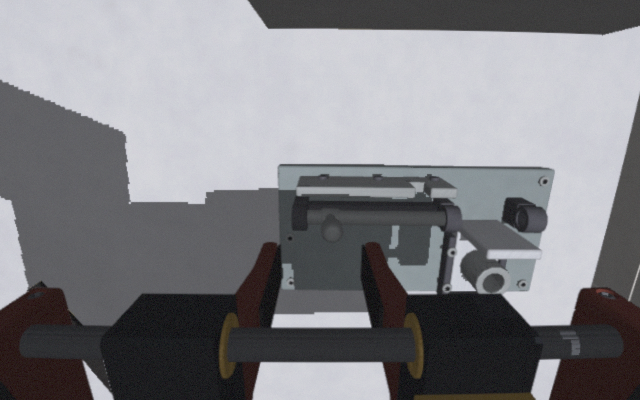

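The grip's top shows at about (331,231), which matches the prediction of (333,235). The carrier is home and clear of the rod's line. Descend, pinch lightly.

```bash
python3 -m pendant '[[[0,0,0],[2,6.5,0],0],[[0,0,0],[0,0,25],0],[[0,0,0],[0,0,25],0],[[0,0,0],[0,0,11],0],[[0,0,0],[0,0,0],1],[[0,0,0],[0,0,0],1],[[0,0,0],[0,0,0],1],[[0,0,0],[0,0,0],1],[[0,0,0],[0,0,0],1]]' 8
```

```text
time_s: 8.25
tool_pos: [0.4809, -0.0329, 0.0721]
tcp_rot: [[0.001, 1.0, -0.001], [1.0, -0.001, 0.0], [0.0, -0.001, -1.0]]
force: [-3.6, -0.4, -2.0]
opening: 0.163
grasp_force: 1.7
```

```bash
python3 -m pendant '[[[0,0,0],[0,0,0],1],[[0,0,0],[0,0,0],1],[[0,0,0],[0,0,0],1]]'
python3 -m pendant '[[[0,0,0],[0,5,0],1],[[0,0,0],[0,5,0],1],[[0,0,0],[0,5,0],1],[[0,0,0],[0,5,0],1],[[0,0,0],[0,0,0],1]]'
```

```text
time_s: 8.5
tool_pos: [0.4816, -0.0329, 0.0721]
tcp_rot: [[0.001, 1.0, 0.0], [1.0, -0.001, 0.0], [0.0, 0.0, -1.0]]
force: [-2.3, 0.8, 1.6]
opening: 0.152
grasp_force: 8.0
time_s: 8.92
tool_pos: [0.5037, -0.0331, 0.072]
tcp_rot: [[0.001, 1.0, 0.003], [1.0, -0.001, -0.0], [-0.0, 0.003, -1.0]]
force: [0.9, 0.8, 5.2]
opening: 0.154
grasp_force: 8.0
```

```bash
python3 -m pendant '[[[0,0,0],[0,5,0],1],[[0,0,0],[0,5,0],1],[[0,0,0],[0,5,0],1],[[0,0,0],[0,0,0],1]]'
python3 -m pendant '[[[0,0,0],[0,5,0],1],[[0,0,0],[0,5,0],1],[[0,0,0],[0,3,0],1],[[0,0,0],[0,0,0],1]]'
```

```text
time_s: 9.25
tool_pos: [0.5181, -0.0331, 0.072]
tcp_rot: [[0.001, 1.0, 0.002], [1.0, -0.001, -0.0], [-0.0, 0.002, -1.0]]
force: [0.0, 0.3, 4.2]
opening: 0.157
grasp_force: 8.0
time_s: 9.58
tool_pos: [0.5305, -0.0331, 0.0719]
tcp_rot: [[0.001, 1.0, 0.001], [1.0, -0.001, -0.0], [-0.0, 0.001, -1.0]]
force: [-0.2, 0.6, 4.8]
opening: 0.157
grasp_force: 8.0
```

```bash
python3 -m pendant '[[[0,0,0],[4.2,0,1.9],1],[[0,0,0],[4.2,0,2.3],1],[[0,0,0],[4.2,0,2.3],1],[[0,0,0],[4.1,0,2.6],1],[[0,0,0],[3.5,0,2.9],1],[[0,0,0],[3.5,0,3.1],1],[[0,0,0],[0,0,0],1]]'
python3 - <<'E'
from h import *
s=r.sense(); np.save("w3.npy",np.c_[s["tcp_rot"],s["tool_pos"]])
im=r.get_image("wrist"); c=cam("wrist",s); t=r.get_image("top"); sc=r.get_image("scene")
cv2.imwrite("pics/w3.png",im);cv2.imwrite("pics/t3.png",t);cv2.imwrite("pics/s3.png",sc)
up=lambda a,f:cv2.convertScaleAbs(cv2.resize(a,None,fx=f,fy=f,interpolation=cv2.INTER_CUBIC),alpha=1.5)
a=up(im[150:310,230:550],2.5); b=up(sc[120:220,230:360],4)
print(a.shape); o=np.zeros((400+200,800,3),np.uint8); o[:400]=a; o[400:]=up(im[200:280,300:460],2.5)[:200,:1].repeat(800,1)*0
o[400:,:260]=up(t[130:270,205:290],1.43)[:200,:1].repeat(260,1)*0
b=up(sc[130:180,235:345],4); o[400:600,:440]=b
b=up(t[172:240,205:290],2.94)[:200]; o[400:600,450:450+b.shape[1]]=b[:, :350]
cv2.imwrite("pics/m3.png",o)
E
```

```text
time_s: 10.17
tool_pos: [0.5306, -0.0087, 0.0564]
tcp_rot: [[0.001, 1.0, 0.002], [1.0, -0.001, 0.0], [0.0, 0.002, -1.0]]
force: [1.4, 2.6, 3.4]
opening: 0.153
grasp_force: 8.0
(400, 800, 3)
```

View pics/m3.png

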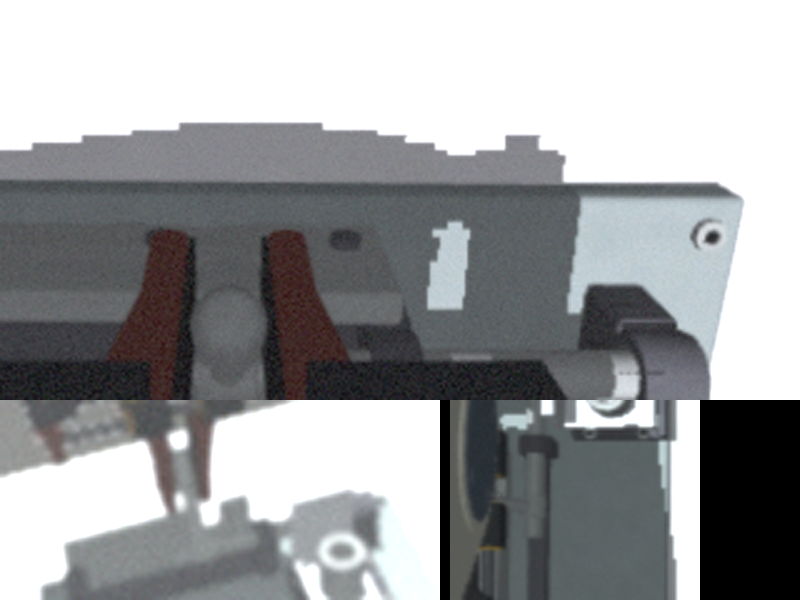

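The composite shows the grip held between the fingers, with the handle leaning on its arc. The rod's end is just short of the far bracket, and the notch is about 13 mm further on. Advance, then lower to light contact.

```bash
python3 -m pendant '[[[0,0,0],[0,3,0],1],[[0,0,0],[0,3,0],1],[[0,0,0],[0,3,0],1],[[0,0,0],[0,0,0],1]]'
for i in 1 2 3; do python3 -m pendant '[[[0,0,0],[1,0,1],1],[[0,0,0],[0.5,0,0.8],1]]' | grep -E "tool_pos|force: "; done
```

```text
time_s: 10.65
tool_pos: [0.5378, -0.0091, 0.0566]
tcp_rot: [[0.001, 1.0, -0.002], [1.0, -0.001, 0.001], [0.001, -0.002, -1.0]]
force: [-1.6, 5.4, 6.6]
opening: 0.156
grasp_force: 8.0
tool_pos: [0.5379, -0.0077, 0.0549]
force: [-2.3, 4.6, 7.2]
grasp_force: 8.0
tool_pos: [0.5379, -0.0063, 0.053]
force: [-1.3, 4.1, 5.2]
grasp_force: 8.0
tool_pos: [0.5379, -0.0053, 0.0516]
force: [-4.9, -2.0, 18.1]
grasp_force: 13.9
```

```bash
python3 -m pendant '[[[0,0,0],[0,0,-1],1],[[0,0,0],[0,0,0],1]]' | grep -E "tool_pos|force: "
for i in 1 2 3 4; do python3 -m pendant '[[[0,0,0],[0,1,0],1],[[0,0,0],[0,0,0],1]]' | grep -E "tool_pos|force: "; done
```

```text
tool_pos: [0.5379, -0.0055, 0.0521]
force: [-1.2, -1.6, 3.1]
grasp_force: 9.8
tool_pos: [0.5381, -0.0054, 0.0519]
force: [-4.4, -1.5, 6.6]
grasp_force: 10.8
tool_pos: [0.5383, -0.0053, 0.0518]
force: [-5.9, -2.6, 8.3]
grasp_force: 11.5
tool_pos: [0.5387, -0.0052, 0.0518]
force: [-7.6, -2.5, 9.7]
grasp_force: 12.5
tool_pos: [0.5392, -0.0052, 0.0517]
force: [-8.8, -1.7, 10.1]
grasp_force: 12.9
```

```bash
for i in 1 2; do python3 -m pendant '[[[0,0,0],[0,0,-0.8],1],[[0,0,0],[0,0,0],1]]' | grep -E "tool_pos|force: "; done
```

```text
tool_pos: [0.5395, -0.0053, 0.052]
force: [-5.8, -2.1, 1.9]
grasp_force: 10.3
tool_pos: [0.5399, -0.0056, 0.0524]
force: [-3.3, -4.7, -4.0]
grasp_force: 8.1
```

```bash
for i in 1 2; do python3 -m pendant '[[[0,0,0],[0,1,0],1],[[0,0,0],[0,0.5,0],1],[[0,0,0],[0,0,0],1]]' | grep -E "tool_pos|force: ";python3 -m pendant '[[[0,0,0],[0,0,1],1],[[0,0,0],[0,0,0.7],1],[[0,0,0],[0,0,0],1]]' | grep -E "tool_pos|force: "; python3 -m pendant '[[[0,0,0],[0,0,-1.7],1],[[0,0,0],[0,0,0],1]]' | grep -E "tool_pos|force: ";done
```

```text
tool_pos: [0.5417, -0.0056, 0.0524]
force: [-2.9, -5.3, -3.9]
grasp_force: 8.3
tool_pos: [0.5419, -0.0053, 0.0518]
force: [-5.8, -2.8, 9.6]
grasp_force: 12.2
tool_pos: [0.5419, -0.0056, 0.0527]
force: [-2.5, -4.2, -2.8]
grasp_force: 8.0
tool_pos: [0.5436, -0.0055, 0.0526]
force: [-3.2, -3.9, -3.5]
grasp_force: 8.0
tool_pos: [0.5442, -0.0049, 0.0518]
force: [-5.1, -1.9, 4.9]
grasp_force: 11.5
tool_pos: [0.5442, -0.0054, 0.053]
force: [-3.0, -3.8, -3.4]
grasp_force: 8.0
```

```bash
for i in 1 2; do python3 -m pendant '[[[0,0,0],[0,1,0],1],[[0,0,0],[0,0,0],1],[[0,0,0],[0,0,1],1],[[0,0,0],[0,0,0.8],1],[[0,0,0],[0,0,0],1]]' | grep -E "tool_pos|force: "; python3 -m pendant '[[[0,0,0],[0,0,-1.6],1],[[0,0,0],[0,0,0],1]]' | grep -E "tool_pos|force: ";done
```

```text
tool_pos: [0.5459, -0.0047, 0.0519]
force: [-4.6, -0.5, 2.7]
grasp_force: 9.6
tool_pos: [0.5459, -0.0053, 0.0531]
force: [-3.1, -3.5, -3.1]
grasp_force: 8.0
tool_pos: [0.5476, -0.0045, 0.052]
force: [-4.2, 0.3, 3.1]
grasp_force: 9.0
tool_pos: [0.5476, -0.0052, 0.0532]
force: [-2.3, -4.0, -4.2]
grasp_force: 8.0
```

```bash
for i in 1 2; do python3 -m pendant '[[[0,0,0],[0.6,0,1.2],1],[[0,0,0],[0,0,0],1]]' | grep -E "tool_pos|force: ";done
```

```text
tool_pos: [0.5476, -0.0043, 0.0521]
force: [-1.7, -2.7, -0.8]
grasp_force: 8.5
tool_pos: [0.5479, -0.0033, 0.051]
force: [-2.3, 0.4, -1.8]
grasp_force: 9.4
```

```bash
for i in 1 2 3; do python3 -m pendant '[[[0,0,0],[0.7,0,1.3],1],[[0,0,0],[0,0,0],1]]' | grep -E "tool_pos|force: ";done
```

```text
tool_pos: [0.5479, -0.0025, 0.0498]
force: [-2.8, 1.8, 0.9]
grasp_force: 8.0
tool_pos: [0.5479, -0.0017, 0.0485]
force: [-1.5, 3.6, 2.5]
grasp_force: 8.0
tool_pos: [0.5479, -0.0011, 0.0472]
force: [-2.4, 3.3, 4.3]
grasp_force: 8.0
```

```bash
python3 -m pendant '[[[0,0,0],[1.2,0,2.3],1],[[0,0,0],[1.2,0,2.4],1],[[0,0,0],[1,0,2.4],1],[[0,0,0],[0,0,0],1]]' | grep -E "tool_pos|force: "
python3 -m pendant '[[[0,0,0],[0.8,0,2.5],1],[[0,0,0],[0.7,0,2.5],1],[[0,0,0],[0.7,0,2.5],1],[[0,0,0],[0,0,0],1]]' | grep -E "tool_pos|force: "
```

```text
tool_pos: [0.5464, 0.0022, 0.0396]
force: [-6.0, 4.5, 3.7]
grasp_force: 8.0
tool_pos: [0.5458, 0.0046, 0.0316]
force: [-4.5, 4.4, 0.9]
grasp_force: 8.0
```

```bash
python3 -m pendant '[[[0,0,0],[0.4,0,2.5],1],[[0,0,0],[0.3,0,2.5],1],[[0,0,0],[0.2,0,2],1],[[0,0,0],[0,0,0],1]]' | grep -E "tool_pos|force: "
for i in 1 2 3; do python3 -m pendant '[[[0,0,0],[0,0,1.2],1],[[0,0,0],[0,0,0],1]]' | grep -E "tool_pos|force: ";done
```

```text
tool_pos: [0.5458, 0.0055, 0.0246]
force: [-4.8, 4.6, 0.3]
grasp_force: 8.0
tool_pos: [0.5458, 0.0056, 0.0235]
force: [-4.4, 5.1, 1.5]
grasp_force: 8.0
tool_pos: [0.5458, 0.0056, 0.0224]
force: [-5.2, 5.9, 2.3]
grasp_force: 8.0
tool_pos: [0.5458, 0.0056, 0.0211]
force: [-5.6, 5.8, 1.1]
grasp_force: 8.0
```

```bash
for i in 1 2 3; do python3 -m pendant '[[[0,0,0],[-0.3,0,1],1],[[0,0,0],[0,0,0],1]]' | grep -E "tool_pos|force: ";done
```

```text
tool_pos: [0.5458, 0.0054, 0.0201]
force: [-5.1, 6.7, 1.4]
grasp_force: 8.0
tool_pos: [0.5458, 0.0052, 0.0191]
force: [-5.8, 8.1, 1.7]
grasp_force: 8.0
tool_pos: [0.5458, 0.005, 0.0182]
force: [-4.8, 8.6, 1.9]
grasp_force: 8.0
```

```bash
python3 -m pendant '[[[0,0,0],[1.2,0,0],1],[[0,0,0],[0,0,0],1]]' | grep -E "tool_pos|force: "; for i in 1 2; do python3 -m pendant '[[[0,0,0],[0,0,1],1],[[0,0,0],[0,0,0],1]]' | grep -E "tool_pos|force: ";done
python3 - <<'E'
from h import *
sc=r.get_image("scene");im=r.get_image("wrist");t=r.get_image("top")
cv2.imwrite("pics/s4.png",sc);cv2.imwrite("pics/w4.png",im);cv2.imwrite("pics/t4.png",t)
E
```

```text
tool_pos: [0.5458, 0.0052, 0.0181]
force: [-5.3, 1.2, 1.0]
grasp_force: 8.0
tool_pos: [0.5458, 0.0053, 0.0171]
force: [-5.7, 1.8, 0.7]
grasp_force: 8.0
tool_pos: [0.5458, 0.0053, 0.0161]
force: [-5.7, 2.4, 0.8]
grasp_force: 8.0
```

```bash
python3 -m pendant '[[[0,0,0],[0,0,0],0.3],[[0,0,0],[0,0,0],0.3],[[0,0,0],[0,0,0],0.3],[[0,0,0],[0,0,-10],0.3],[[0,0,0],[0,0,-25],0.3],[[0,0,0],[0,0,-35],0.3],[[0,0,0],[0,0,-40],0.3],[[0,0,0],[0,0,-40],0.3],[[0,0,0],[0,-15,0],0.3],[[0,0,0],[0,0,0],0.3]]'
python3 - <<'E'
from h import *
s=r.sense(); np.save("w5.npy",np.c_[s["tcp_rot"],s["tool_pos"]])
im=r.get_image("wrist");sc=r.get_image("scene");cv2.imwrite("pics/w5.png",im);cv2.imwrite("pics/s5.png",sc)
c=cam("wrist",s);p=proj(c,[[.546,.019,.04],[.546,.005,.047],[.61,-.05,.08],[.545,-.022,.052]]);print(s["tool_pos"],p.round())
x0=max(0,int(p[0,0])-120);y0=max(0,int(p[0,1])-60); print(x0,y0)
up=lambda a,f:cv2.convertScaleAbs(cv2.resize(a,None,fx=f,fy=f,interpolation=cv2.INTER_CUBIC),alpha=1.5)
a=up(im[y0:y0+110,x0:x0+240],3.3); b=up(sc[125:185,235:345],3.7)[:220]
o=np.zeros((590,800,3),np.uint8);o[:363,:792]=a;o[365:365+b.shape[0],:b.shape[1]]=b;cv2.imwrite("pics/m5.png",o)
E
```

```text
time_s: 19.13
tool_pos: [0.5327, 0.0052, 0.17]
tcp_rot: [[0.001, 1.0, 0.005], [1.0, -0.001, -0.0], [-0.0, 0.005, -1.0]]
force: [-0.1, 0.7, -1.5]
opening: 0.348
grasp_force: 0.0
[0.53266264 0.00519229 0.16998893] [[335. 182.]
 [335. 199.]
 [412. 273.]
 [334. 230.]]
214 122
```

View pics/m5.png

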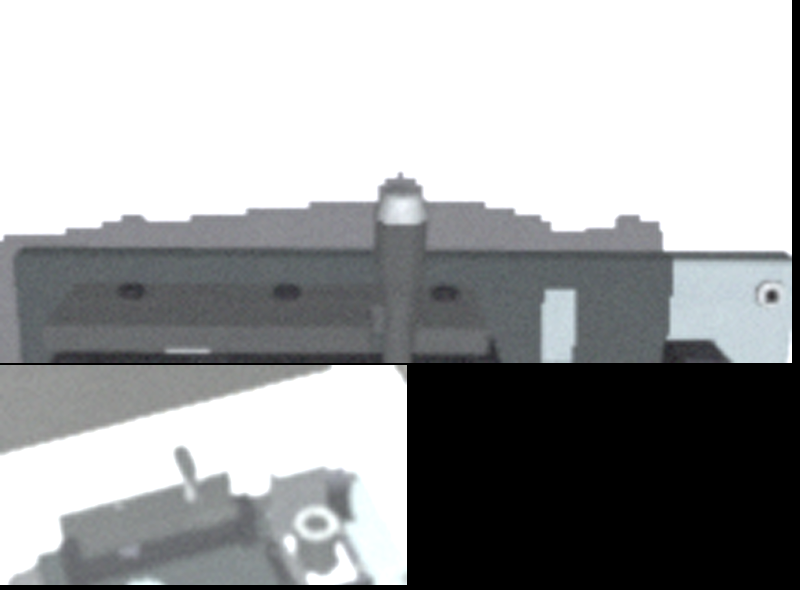

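The picture shows the handle at crop col ~400, coming through the strip to its tip at about (335,179) in full pixels, with the scene's tip at about (284,148). I'll compare the tip with its predicted place at several angles.

```bash
python3 - <<'E'
from h import *
w=np.load("w5.npy"); c=cam("wrist",{"tcp_rot":w[:,:3],"tool_pos":w[:,3]}); S=cam("scene")
for th in (.9,1.1,1.3,1.45,1.57):
    f=lambda d,o=0:[.5455,-.046+d*np.sin(th)-o*np.cos(th),.04+d*np.cos(th)+o*np.sin(th)]
    print(th,"wrist tip top-edge,center",proj(c,[f(.065,.007),f(.065),f(.037,.007)]).round(1).tolist(),"scene",proj(S,[f(.065),f(.037)]).round(1).tolist())
g=ray(c,[(214+402/3.3,122+195/3.3)]);g2=ray(S,[(284.3,148.5)]);print(tri([(g[0],g[1][0]),(g2[0],g2[1][0])]))
# bar/strip: grip widths in wrist picture at two rows
im=cv2.imread("pics/w5.png").astype(int)
for row in range(174,200,3): print(row,im[row,322:352,1].tolist())
E
```

```text
0.9 wrist tip top-edge,center [[336.3, 218.7], [336.1, 211.2], [335.0, 236.3]] scene [[283.9, 141.7], [287.1, 152.6]]
1.1 wrist tip top-edge,center [[335.9, 204.8], [335.5, 198.8], [334.8, 228.3]] scene [[283.3, 143.1], [286.8, 153.3]]
1.3 wrist tip top-edge,center [[335.3, 193.8], [335.0, 189.5], [334.5, 221.4]] scene [[283.1, 145.4], [286.6, 154.5]]
1.45 wrist tip top-edge,center [[334.9, 187.6], [334.5, 184.7], [334.3, 217.2]] scene [[283.1, 147.6], [286.6, 155.8]]
1.57 wrist tip top-edge,center [[334.5, 184.0], [334.2, 182.1], [334.1, 214.4]] scene [[283.2, 149.7], [286.6, 156.9]]
(array([0.54787345, 0.02020018, 0.04196513]), [0.0010152912172642263, 0.0010152912172645514])
174 [200, 199, 201, 198, 199, 196, 199, 198, 196, 202, 196, 193, 155, 124, 172, 199, 200, 199, 201, 198, 201, 202, 201, 203, 199, 200, 198, 200, 201, 200]
177 [200, 198, 200, 201, 199, 197, 191, 181, 139, 97, 91, 90, 90, 88, 89, 92, 94, 101, 156, 183, 194, 199, 199, 200, 200, 199, 202, 200, 197, 202]
180 [200, 199, 197, 197, 195, 196, 145, 98, 87, 86, 86, 91, 92, 87, 87, 94, 90, 93, 92, 107, 166, 198, 199, 200, 200, 201, 201, 200, 200, 201]
183 [111, 108, 114, 107, 108, 105, 94, 93, 110, 124, 141, 148, 157, 160, 163, 157, 149, 145, 132, 113, 97, 102, 110, 106, 109, 111, 112, 108, 110, 110]
186 [89, 91, 89, 92, 89, 81, 90, 108, 117, 133, 145, 152, 152, 157, 156, 150, 151, 143, 133, 120, 109, 92, 90, 92, 96, 94, 96, 95, 93, 92]
189 [91, 94, 94, 93, 93, 80, 69, 72, 105, 124, 130, 134, 134, 140, 141, 140, 136, 131, 118, 96, 75, 78, 87, 94, 92, 96, 92, 90, 94, 95]
192 [89, 94, 93, 91, 92, 76, 64, 66, 72, 70, 72, 71, 71, 73, 76, 73, 71, 73, 70, 66, 65, 81, 91, 93, 92, 94, 91, 94, 93, 91]
195 [92, 91, 93, 88, 92, 75, 63, 65, 65, 71, 73, 72, 73, 70, 73, 73, 72, 65, 68, 65, 67, 85, 92, 94, 93, 92, 92, 92, 93, 96]
198 [58, 56, 57, 51, 60, 58, 62, 63, 68, 71, 71, 73, 70, 75, 72, 73, 75, 68, 65, 65, 61, 56, 57, 58, 57, 57, 57, 56, 59, 61]
```

The tip triangulates to z 0.042, which is level. I'll confirm with a light press from above using closed fingers.

```bash
python3 -m pendant '[[[0,0,0],[2,15,0],1],[[0,0,0],[0,0,30],1],[[0,0,0],[0,0,30],1],[[0,0,0],[0,0,30],1],[[0,0,0],[0,0,15],1],[[0,0,0],[0,0,8],1],[[0,0,0],[0,0,0],1]]' | grep -E "tool_pos|force|open"
for i in 1 2 3 4 5; do python3 -m pendant '[[[0,0,0],[0,0,1.5],1],[[0,0,0],[0,0,0],1]]' | grep -E "tool_pos|force: ";done
```

```text
tool_pos: [0.5459, 0.0073, 0.051]
force: [-0.2, 0.4, -0.3]
opening: 0.005
grasp_force: 0.0
tool_pos: [0.5482, 0.0072, 0.0528]
force: [-0.6, 0.1, -0.5]
grasp_force: 0.0
tool_pos: [0.5483, 0.0072, 0.0517]
force: [-0.5, -0.2, -0.1]
grasp_force: 0.0
tool_pos: [0.5478, 0.0072, 0.0498]
force: [-0.2, 0.3, -0.6]
grasp_force: 0.0
tool_pos: [0.5478, 0.0073, 0.048]
force: [0.9, -0.4, 0.5]
grasp_force: 0.4
tool_pos: [0.5479, 0.0074, 0.0467]
force: [-0.1, -0.7, 5.6]
grasp_force: 2.6
```

```bash
for i in 1 2; do python3 -m pendant '[[[0,0,0],[0,0,0.8],1],[[0,0,0],[0,0,0],1]]' | grep -E "tool_pos|force: ";done; python3 -m pendant '[[[0,0,0],[0,0,-10],1],[[0,0,0],[0,0,-30],1],[[0,0,0],[0,0,-40],1],[[0,0,0],[0,0,-40],1],[[0,0,0],[0,0,0],1],[[0,0,0],[0,0,0],1]]' | grep -E "tool_pos|force: "
python3 - <<'E'
from h import *
s=r.sense(); c=cam("wrist",s); im=r.get_image("wrist"); cv2.imwrite("pics/w6.png",im)
p=proj(c,[[.583,-.051,.08],[.623,-.051,.08]]).round().astype(int); print(p)
x=(p[0,0]+p[1,0])//2; print(list(enumerate(im[p[0,1]-14:p[0,1]+16,x,1].tolist(),p[0,1]-14)))
E
```

```text
tool_pos: [0.548, 0.0074, 0.0463]
force: [-1.6, 0.8, 9.5]
grasp_force: 4.6
tool_pos: [0.5481, 0.0074, 0.0459]
force: [-2.5, 1.4, 14.6]
grasp_force: 6.6
tool_pos: [0.5492, 0.0072, 0.1673]
force: [0.0, -0.2, 0.0]
grasp_force: 0.0
[[360 278]
 [408 278]]
[(264, 87), (265, 87), (266, 88), (267, 90), (268, 85), (269, 82), (270, 83), (271, 78), (272, 72), (273, 73), (274, 75), (275, 71), (276, 74), (277, 74), (278, 79), (279, 89), (280, 85), (281, 88), (282, 91), (283, 89), (284, 90), (285, 81), (286, 69), (287, 72), (288, 69), (289, 77), (290, 110), (291, 142), (292, 153), (293, 137)]
```

It is firmly at its end stop, level, and the wall edge is at its home row (278 as predicted). Handing in.

```bash
python3 -c "
from bench import r
print(r.close_job(), r.sense()['time_s'])"
```

```text
the job is handed in; nothing more can be done
the job is handed in; nothing more can be done
```

The carrier is fully home against its stop, the bolt is shot into the far bracket, and its handle lies level in the strip's notch; I handed the job in after about 21 s of robot time, with no verdict shown.

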